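Load the inking kit tray under the wire rack, tallest part last

ROBOT

A 6-joint arm with a two-finger parallel gripper is mounted at the origin on the work surface. World frame = base frame: x ahead of the robot, y to its left, z up, the work surface at z = 0. Lengths are in m, angles in rad, forces in N, time in s.
With the tool pointing down it reaches from about 0.325 to 0.775 m from the base axis. Payload 5.5 kg.
Tool frame: the origin (TCP) lies on the front face of the gripper's body, between the roots of the fingers; the fingertips stand 80 mm ahead of it and the grasp point (between the pads) lies 61 mm ahead of it (ctrl.pinch_z is the distance from the TCP to the grasp point, in m); z points along the fingers, y is the line along which they close (so a half turn about z gives the same grasp; the last joint's range is limited). The gripper opens to 88 mm and grips with 3 to 60 N. Pads are 20 mm wide; open, the fingers measure 115 mm over their backs; the gripper's body (75 mm by 178 mm) begins 61 mm behind the grasp point.
Start: joints at [1.214, 0.091, 1.231, -0, 1.82, -0.057], TCP at [0.177, 0.573, 0.303] pointing down, gripper open.
Joint ranges: [-2.87, 2.87], [-0.86, 2.18], [0.17, 2.46], [-1.51, 4.65], [0.06, 2.69], [-2.65, 2.65]. Speed limits (rad/s): [2.57, 2.57, 3.01, 3.14, 3.14, 3.14].

INTERFACE

Orientations are given as a unit quaternion [x, y, z, w].
In Python, from plant import ctrl gives the robot as it stands. The module is installed in compiled form; this text tells all that it offers.
- The arm moves only by the tool apply_moves, never from a script. Its argument "deltas" is a list of rows, each a list of 3 entries, a list of its own where there are three numbers: the shift along the tool's x, y, z in mm, then the turn, a rotation vector about the tool's x, y, z in rad, then the opening, from -1 (shut) to 1 (fully open), so that 0 is half open. In form: [[[tx, ty, tz], [rx, ry, rz], gripper], ...]. A call has 1 to 20 rows; each row is the pose to reach, as a shift and turn from the pose commanded when the call began, along the tool's axes at that moment; what a row does not reach only later rows make up. A row lasts 1/10 s, in which the tool goes at most 50 mm and 8.59 degrees, less where a joint would pass 70% of its speed; a pose out of reach is approached as far as the arm can. A call with a gripper value outside its range is refused whole. The fingers move at their own pace and stop on an object; "force" is the grip in N (left out, the last holds). Time passes only in rows, so rows that repeat a pose let the fingers close. It gives the time, the measured TCP pose, the force, the opening and the grip force at its end, in the units of the state.
- ctrl.sense(): the state, without advancing time (a new reading comes with each control period).
- ctrl.camera(name): name is "scene" or "side" or "wrist"; returns the picture (384x512x3 uint8, red, green, blue); there is no depth.
- ctrl.camera_info(name): a dict with "mtx" (3x3 intrinsics, pixels), "cam_to_world" (4x4, takes a point from camera to world coordinates). Camera axes: x right, y up, looking along -z (the intrinsics and any distortion apply to the point x, -y, -z); pixel columns grow to the right and rows downward; lengths in m; the calibration is good to about 2 mm. A picture is of the moment at which its call begins: read the wrist's pose just before it. camera_info takes no time and is no camera call; for the wrist camera it gives the pose at the moment of the call.
- ctrl.sign_off(): hands the job in; it is judged then, once.
The state is a dict: "clock": time; "joint_positions": joint angles; "qd": joint speeds; "effort": joint torques, N m; "tool_pos": TCP position; "eef_rot": TCP orientation; "force": force on the tool from outside, world axes, zero at the start; "moment": the same for the moment, N m; "finger_gap": finger opening in m; "gripper_force": force on a finger pad.
Only numpy, scipy, OpenCV 4.12 (cv2) and the standard library are available. Lean on these libraries where they do the work, as an engineer would, in place of code of your own. Each camera call takes 0.05 s, during which the arm holds its last target. There are 200 camera calls.

TASK

Load the printmaker's kit tray, lowest part first and tallest last: first the wooden wiping block into the long far pocket under the wire rack, then the ink tin into the middle pocket, then the tall oil flask into the near pocket. Set each part down upright and flat on the floor of its pocket without dropping it, and let go before starting the next. Do not knock the rack, tip the tin or the flask over, or disturb the small jar, the ink knife and the roller lying about.

Things in the scene. Friction and masses are not known exactly. Their poses are not given: they have to be found in the camera images.
- block_c (a point): Wiping block, loose, of wood: a flat base 60 x 130 x 25 mm (x, y, z) with an upright grip on the middle of its top, 44 mm along x, 26 mm along y, 45 mm high; 70 mm high in all, about 0.2 kg. It is held by the grip, fingers closing along its y. This point is its centre, 35 mm above its underside; z up, y along its length. It looks the same turned half round.
- tin_c (a point): Ink tin, loose, metal with a paper band: upright cylinder 64 mm across, 95 mm high, about 0.4 kg. This point is its centre, 47.5 mm above its underside; z up.
- flask_c (a point): Tall oil flask, loose, aluminium: upright cylinder 62 mm across to 150 mm high, then a black cap 32 mm across to 165 mm, about 0.35 kg. This point is its centre, 82.5 mm above its underside; z up.
- pocket_far (a point): Centre of the floor of the far pocket, for the block: 72 mm along x, 142 mm along y, 16 mm deep. The fixed white plastic kit tray (grey pocket floors) is 280 x 170 mm, its top 22 mm above the table, with three pockets in a row along its x, which points away from the robot; z up. This point is 6 mm above the table. The pocket is partly under the wire rack.
- pocket_mid (a point): Centre of the floor of the middle pocket, for the tin: 76 x 76 mm, 16 mm deep, 90 mm nearer to the robot (tray -x) than pocket_far. Axes as pocket_far.
- pocket_near (a point): Centre of the floor of the near pocket, for the flask: 76 x 76 mm, 16 mm deep, 90 mm nearer to the robot than pocket_mid. Axes as pocket_far.
- rack: Fixed steel wire rack over the tray's far end, carrying copper plates. Origin on the table under pocket_mid, axes as the tray. The deck is 230 mm wide (y -115 to 115 mm), runs from x = 75 to 185 mm, the underside of its wires and side bars 210 mm above the table; two posts at x = 185 mm, y = -115 and 115 mm, with braces to the deck's sides.
- rack_edge (a point): Middle of the deck's front edge (nearest to the robot), a wire 6 mm thick, 215 mm above the table. It reaches 15 mm towards the robot past the centre of the far pocket: a hand pointing straight down there strikes it, so reach in from the robot's side, tool tilted about 35 degrees, fingers pointing away from the robot along tray x.
- jar: Small amber glass jar, loose, 42 mm across, 38 mm high, standing among the parts; to be left alone. Origin at the centre of its underside.
- knife: Ink knife (flat spatula) with wooden handle, loose, 200 mm long, lying flat along its x; to be left alone. Origin at its underside, at the middle of its length.
- brayer: Hand roller, loose: rubber roller 36 mm across, 112 mm wide over its frame, with a wooden handle to -x, 150 mm long; lying on the table; to be left alone. Origin on the roller's axis, at its underside.
Mind the look-alikes: they are no part of the job. What is shaped like the part that bears flask_c but purple is not meant.

How it is judged:
On the way, in this order (a step that is already met when the one before it is completed fails the run):
1. the wiping block lies flat in the far pocket and is let go (x of block_c in the frame of pocket_far between -0.01 and 0.01 m and y of block_c in the frame of pocket_far between -0.01 and 0.01 m and z of block_c in the frame of pocket_far between 0.029 and 0.041 m and angle between block_c's own z axis and vertical below 0.1 rad and linear speed of block below 0.03 m/s and contact force between the fingers and block below 0.1 N and angle between the y axis of block_c and the y axis of pocket_far, either way round below 0.2 rad), for 0.2 s.
2. then the tin stands in the middle pocket and is let go (all of step 1 and x of tin_c in the frame of pocket_mid between -0.01 and 0.01 m and y of tin_c in the frame of pocket_mid between -0.01 and 0.01 m and z of tin_c in the frame of pocket_mid between 0.0415 and 0.0535 m and angle between tin_c's own z axis and vertical below 0.1 rad and linear speed of tin below 0.03 m/s and contact force between the fingers and tin below 0.1 N), for 0.2 s.
3. then the flask stands in the near pocket and is let go (all of step 2 and x of flask_c in the frame of pocket_near between -0.011 and 0.011 m and y of flask_c in the frame of pocket_near between -0.011 and 0.011 m and z of flask_c in the frame of pocket_near between 0.0765 and 0.0885 m and angle between flask_c's own z axis and vertical below 0.1 rad and linear speed of flask below 0.03 m/s and contact force between the fingers and flask below 0.1 N), for 0.2 s.
At the end, for the whole second after the job is handed in: Block flat on the far pocket's floor, its length along the pocket within 0.2 rad; tin on the middle pocket's floor, flask on the near one's; each within 10 mm (flask 11) of the pocket's centre along each axis and 6 mm in height, upright within 0.1 rad, at rest, let go (all of step 3); the robot touches nothing.
It fails at once if a small jar, ink knife or roller pushed more than 30 mm (distance of any of jar, knife, brayer from where it was at the start of the episode above 0.03 m).
It fails at once if the tin or flask tipped over (more than 0.9 rad from upright) (angle between any of tin_c, flask_c's own z axis and vertical above 0.9 rad).
It fails at once if a part dropped or thrown (faster than 0.6 m/s out of the fingers) ((linear speed of block above 0.6 m/s and contact force between the fingers and block below 0.1 N) or (linear speed of tin above 0.6 m/s and contact force between the fingers and tin below 0.1 N) or (linear speed of flask above 0.6 m/s and contact force between the fingers and flask below 0.1 N)).
It fails at once if the rack struck with more than 12 N (contact force between anything else and rack above 12 N).
It also fails if it takes over 72 s, if anything falls off the work surface, if the arm or the gripper's body presses on something with over 40 N, if the wrist force passes 120 N, or if a joint passes its speed limit or range.

## Working session

There is one attempt and no reset: what is moved stays moved. The work goes in short steps, Python scripts to look and compute and a tool call to move; the robot and the scene stay as the last step left them, time stands still between calls to the robot, and variables do not carry over. Pictures are saved under pics/ and viewed, at most 10 in all, crops included, and the job is handed in when it is done.

Besides the shell and the picture viewer there is one more tool, called after "Call:" in YAML: its name, and indented under it one key for each argument. apply_moves: Moves the arm, as the interface text tells. Its arguments: {"type":"object","properties":{"deltas":{"type":"array"},"force":{"type":"number"}},"required":["deltas"]}

```bash
mkdir -p pics
cat > h.py <<'E'
import numpy as np,cv2
from plant import ctrl
from scipy.spatial.transform import Rotation as R
def ray(info,u,v):
    K=np.array(info["mtx"]);T=np.array(info["cam_to_world"])
    d=np.linalg.inv(K)@[u,v,1]; d=T[:3,:3]@(d*[1,-1,-1]); return T[:3,3],d/np.linalg.norm(d)
def onz(info,u,v,z):
    o,d=ray(info,u,v); return o+d*(z-o[2])/d[2]
def proj(info,p):
    K=np.array(info["mtx"]);T=np.array(info["cam_to_world"])
    c=T[:3,:3].T@(np.array(p)-T[:3,3]); c=c*[1,-1,-1]; q=K@c; return q[:2]/q[2]
def tri(rs):
    A=0;b=0
    for o,d in rs:
        P=np.eye(3)-np.outer(d,d);A=A+P;b=b+P@o
    x=np.linalg.solve(A,b); return x,[np.linalg.norm((np.eye(3)-np.outer(d,d))@(x-o)) for o,d in rs]
def snap(n,f):
    i=ctrl.camera_info(n); im=ctrl.camera(n); cv2.imwrite(f"pics/{f}.png",im[:,:,::-1]); np.save(f"pics/{f}.npy",im); import pickle; pickle.dump(i,open(f"pics/{f}.pkl","wb")); return im,i
def load(f):
    import pickle; return np.load(f"pics/{f}.npy"),pickle.load(open(f"pics/{f}.pkl","rb"))
def delta(p,rot):
    "tool-frame shift mm and rotvec from measured pose to p, Rotation rot"
    s=ctrl.sense(); r=R.from_quat(s["eef_rot"])
    return np.round(r.inv().apply(np.array(p)-s["tool_pos"])*1000,1),np.round((r.inv()*rot).as_rotvec(),3)
E
python3 - <<'E'
from h import *
np.set_printoptions(precision=4,suppress=True)
for n in("scene","side","wrist"):
    im,i=snap(n,n+"0"); print(n,np.array(i["mtx"]).tolist(),np.array(i["cam_to_world"]).round(3).tolist(),[k for k in i])
a=[cv2.imread(f"pics/{n}0.png") for n in("scene","side")]
print(ctrl.sense())
E
```

```text
scene [[386.4649418521135, 0.0, 255.58187475968646], [0.0, 386.4649418521135, 193.5620239208956], [0.0, 0.0, 1.0]] [[0.418, -0.563, 0.713, 1.408], [0.908, 0.276, -0.314, -0.469], [-0.02, 0.779, 0.627, 0.927], [0.0, 0.0, 0.0, 1.0]] ['mtx', 'cam_to_world']
side [[450.4105701838157, 0.0, 250.32859108494094], [0.0, 450.4105701838157, 192.41211426152626], [0.0, 0.0, 1.0]] [[0.97, 0.171, -0.174, 0.291], [-0.244, 0.692, -0.679, -0.959], [0.005, 0.701, 0.713, 1.088], [0.0, 0.0, 0.0, 1.0]] ['mtx', 'cam_to_world']
wrist [[282.5839450005777, 0.0, 257.96348629081393], [0.0, 282.5839450005777, 191.61859738374318], [0.0, 0.0, 1.0]] [[0.295, -0.913, -0.28, 0.1], [0.955, 0.282, 0.089, 0.596], [-0.002, -0.294, 0.956, 0.383], [0.0, 0.0, 0.0, 1.0]] ['mtx', 'cam_to_world']
{'clock': 0.15, 'joint_positions': array([ 1.2143,  0.0917,  1.2316,  0.    ,  1.8198, -0.0567]), 'qd': array([-0.0011, -0.0034, -0.0037, -0.0001, -0.0004,  0.0015]), 'effort': array([  0.002 , -44.7048, -40.6906,   0.0699,   0.0275,  -0.0001]), 'tool_pos': array([0.1771, 0.5732, 0.3018]), 'eef_rot': array([ 0.1493,  0.9888, -0.0007, -0.0002]), 'force': array([-0.7733,  0.0329,  0.7884]), 'moment': array([ 0.0126, -0.001 ,  0.0014]), 'gripper_force': 0.0, 'finger_gap': 0.088065948998488}
```

View pics/scene0.png

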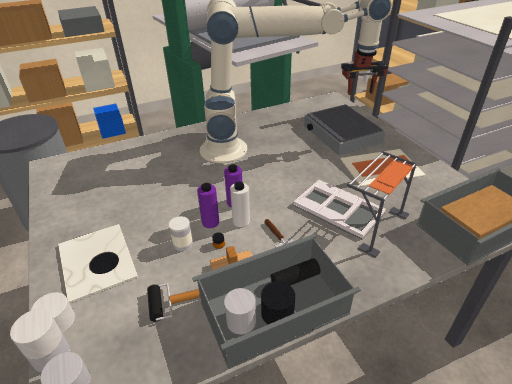

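View pics/side0.png

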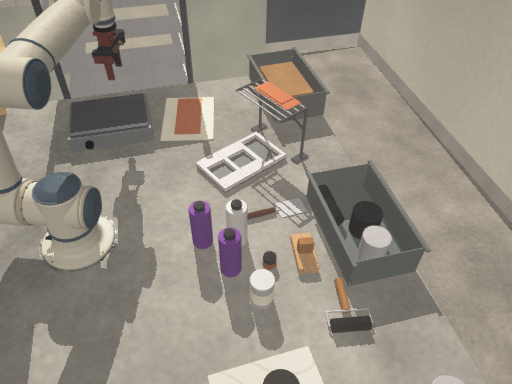

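Scene view: white flask at (240,205), tin (181,232), block (231,257), jar (218,240), tray (340,207) under rack (390,175). Side view: flask (236,220), tin (262,288), block (305,250), jar (270,260), knife (270,212), roller (345,315), tray (241,162). Zooming.

Run:
```python
import cv2,numpy as np
a=cv2.imread("pics/side0.png");b=cv2.imread("pics/scene0.png")
f=lambda im,x,y,w,h:cv2.resize(im[y:y+h,x:x+w],(400,300),interpolation=cv2.INTER_CUBIC)
cv2.imwrite("pics/z1.png",np.vstack([np.hstack([f(a,190,90,133,100),f(b,288,145,133,100)]),np.hstack([f(a,180,195,200,150),f(b,160,160,160,120)])]))
```

```text
(no output)
```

View pics/z1.png

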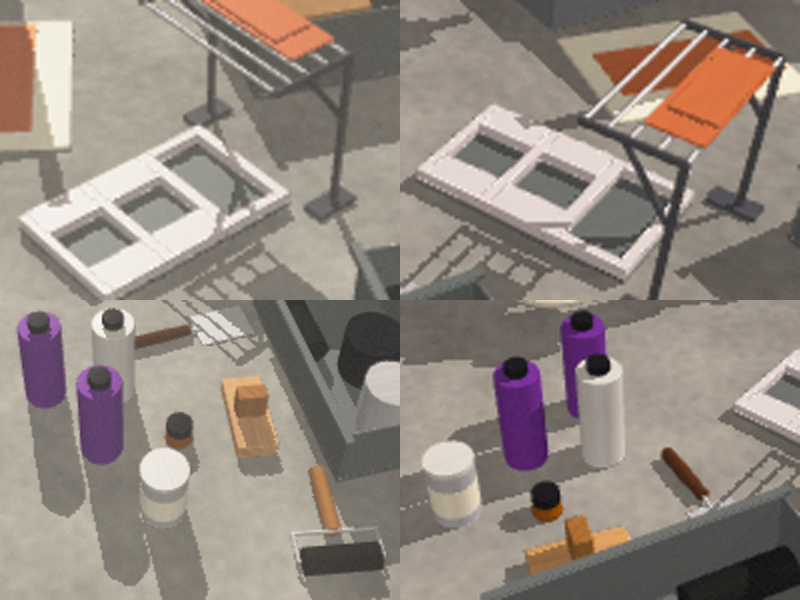

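Side zoom: tray top corners, block, tin, jar, flask and roller clear. Triangulating rough points from both views.

Run:
```python
from h import *
np.set_printoptions(precision=4,suppress=True)
S=load("side0")[1];C=load("scene0")[1]
P=dict(nl=((196.7,161.7),(318,180)),nr=((224,186.7),(293,203.3)),fl=((255.5,131.7),(384.4,213)),fr=((286.4,153.3),(362.8,236.7)),
flask=((236.5,203),(239.2,184)),tin=((262.5,277.5),(179.2,222.8)),grip=((306,242.5),(232.4,248.5)),jar=((270,257),(218,237)),
knifeEnd=((275,211),(265,222)),purp1=((199.5,206.5),(233,167)),purp2=((230,233.5),(206.5,186)))
for k,(a,b) in P.items():
    x,e=tri([ray(S,*a),ray(C,*b)]); print(k,x,np.round(e[0],4))
```

```text
nl [0.4043 0.2444 0.0211] 0.0047
nr [0.4744 0.0976 0.015 ] 0.0094
fl [0.6547 0.3696 0.0072] 0.0105
fr [0.7289 0.2153 0.0172] 0.0056
flask [ 0.4692 -0.1111  0.1626] 0.0016
tin [ 0.4889 -0.3271  0.0962] 0.0031
grip [ 0.6453 -0.2161  0.0688] 0.0046
jar [ 0.5406 -0.2223  0.0322] 0.0017
knifeEnd [ 0.5913 -0.0819  0.0757] 0.0059
purp1 [ 0.366  -0.0924  0.1578] 0.0003
purp2 [ 0.4284 -0.2104  0.1589] 0.0006
```

Call:
apply_moves:
  deltas:
    - [[-439,-328,0],[0,0,0],1]
    - [[-439,-328,0],[0,0,0],1]
    - [[-439,-328,0],[0,0,0],1]
    - [[-439,-328,0],[0,0,0],1]
    - [[-439,-328,0],[0,0,0],1]
    - [[-439,-328,0],[0,0,0],1]
    - [[-439,-328,0],[0,0,0],1]
    - [[-439,-328,0],[0,0,0],1]
    - [[-439,-328,0],[0,0,0],1]
    - [[-439,-328,0],[0,0,0],1]
    - [[-439,-328,0],[0,0,0],1]
    - [[-439,-328,0],[0,0,0],1]
    - [[-439,-328,0],[0,0,0],1]
    - [[-439,-328,0],[0,0,0],1]

```text
clock: 1.55
tool_pos: [0.4993, 0.131, 0.3025]
eef_rot: [0.149, 0.989, 0.0, -0.0]
force: [-0.1, 0.4, 0.1]
finger_gap: 0.088
gripper_force: 0.0
```

Run:
```python
from h import *
im,i=snap("wrist","w1"); s=ctrl.sense(); print(s["clock"],s["tool_pos"],s["eef_rot"],s["joint_positions"])
cv2.imwrite("pics/w1b.png",cv2.resize(im[:,:,::-1],(800,600)))
```

```text
1.6 [0.49916909 0.13133671 0.30272066] [ 1.48522403e-01  9.88909027e-01  1.71258422e-04 -4.67385444e-05] [ 1.91175345e-01 -1.34545134e-01  1.45296200e+00  3.65657515e-04
  1.82314958e+00 -1.08138180e+00]
```

View pics/w1b.png

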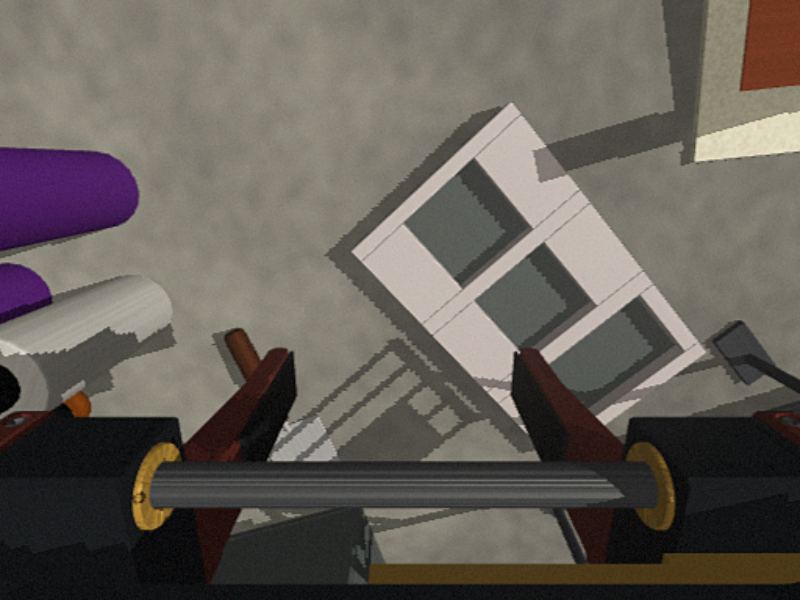

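Wrist view (800x600 scaled): tray top corners at (512,103), (352,252), (704,348); near pocket ~(468,222), mid ~(533,295), far ~(615,350).

Run:
```python
from h import *
np.set_printoptions(precision=4,suppress=True)
im,W=load("w1");S=load("side0")[1];C=load("scene0")[1]
g=cv2.cvtColor(im,cv2.COLOR_RGB2GRAY)
c=np.array([[512,103],[352,252],[704,348]],np.float32)*.64
c=cv2.cornerSubPix(g,c.reshape(-1,1,2).copy(),(4,4),(-1,-1),(3,30,.01)).reshape(-1,2); print(c/.64)
q=[onz(W,*p,.022) for p in c]; print(q,np.linalg.norm(q[0]-q[1]),np.linalg.norm(q[0]-q[2]))
for p,sp,cp in zip(c,[(196.7,161.7),(224,186.7),(255.5,131.7)],[(318,180),(293,203.3),(384.4,213)]): print(tri([ray(W,*p),ray(S,*sp),ray(C,*cp)]))
ctr=(q[1]+q[2])/2; yx=(q[2]-q[0]);yy=q[0]-q[1]; print(ctr,np.degrees(np.arctan2(yx[1],yx[0])),np.degrees(np.arctan2(-yy[0],yy[1])))
# pocket rims near and mid (top z .022)
for r in ([(474,160),(408,222),(463,288),(530,228)],):
    r=cv2.cornerSubPix(g,(np.array(r,np.float32)*.64).reshape(-1,1,2),(3,3),(-1,-1),(3,30,.01)).reshape(-1,2)
    z=[onz(W,*p,.022) for p in r]; print(r/.64,z,np.mean(z,0))
# block base: side image top ends, scene ends
for a in [(302,235),(308.5,271.5)]: print("blk side",onz(S,*a,.025))
for im_,i,n in ((load("side0")[0],S,"side"),(load("scene0")[0],C,"scene")):
    h=cv2.cvtColor(im_,cv2.COLOR_RGB2HSV); m=cv2.inRange(h,(8,120,90),(18,255,255))
    n_,l,st,ce=cv2.connectedComponentsWithStats(m)
    for k in range(1,n_):
        if st[k,4]>60: print(n,st[k],ce[k],cv2.minAreaRect(np.argwhere(l==k)[:,::-1].astype(np.float32)))
```

```text
[[510.4394 101.194 ]
 [350.5938 250.8283]
 [706.8465 351.1045]]
[array([0.4029, 0.2446, 0.022 ]), array([0.4753, 0.092 , 0.022 ]), array([0.6541, 0.3653, 0.022 ])] 0.16894202129706673 0.2787130003453275
(array([0.4036, 0.2449, 0.0206]), [np.float64(0.0008237682171418306), np.float64(0.004674315397118745), np.float64(0.004852464193235253)])
(array([0.4757, 0.0938, 0.0184]), [np.float64(0.0024379289423744712), np.float64(0.010227874579069856), np.float64(0.009021523389771052)])
(array([0.6568, 0.3684, 0.0107]), [np.float64(0.004350192164251679), np.float64(0.00957024734680223), np.float64(0.011843704298009699)])
[0.5647 0.2286 0.022 ] 25.67629762303612 25.389754581197252
[[473.3602 156.5779]
 [408.     222.    ]
 [462.1731 288.8696]
 [533.2048 228.65  ]] [array([0.4332, 0.2079, 0.022 ]), array([0.4666, 0.1444, 0.022 ]), array([0.5343, 0.172 , 0.022 ]), array([0.5019, 0.2407, 0.022 ])] [0.484  0.1913 0.022 ]
blk side [ 0.6587 -0.1597  0.025 ]
blk side [ 0.6339 -0.2899  0.025 ]
side [255  81  46  29 563] [277.5009  95.0657] ((277.6538391113281, 94.76922607421875), (46.317466735839844, 14
[... 1806 characters left out ...]
3 167.0333] ((372.5000305175781, 166.50001525878906), (4.242640018463135, 28.284271240234375), 45.0)
scene [352 160  21  13 126] [361.4206 164.9048] ((362.7702941894531, 166.12161254882812), (10.357135772705078, 20.2210750579834), 80.53767395019531)
scene [ 441  185   71   54 2316] [481.6356 210.8148] ((480.4438781738281, 213.62222290039062), (44.28590393066406, 69.32095336914062), 66.29735565185547)
scene [210 246  42  24 399] [228.9398 257.6115] ((228.80545043945312, 254.855224609375), (16.009611129760742, 41.705711364746094), 70.34617614746094)
scene [169 289  31  15 245] [184.3388 296.0735] ((184.2647247314453, 296.0588073730469), (8.00367546081543, 30.55948829650879), 75.96376037597656)
```

```bash
cat >> h.py <<'E'
def ori(psi,tilt):
    p=np.radians(psi);t=np.radians(tilt)
    y=np.array([-np.sin(p),np.cos(p),0]);z=np.array([np.sin(t)*np.cos(p),np.sin(t)*np.sin(p),-np.cos(t)])
    return R.from_matrix(np.c_[np.cross(y,z),y,z])
def grasp(g,psi,tilt):
    r=ori(psi,tilt); return np.array(g)-.061*r.apply([0,0,1]),r
E
python3 - <<'E'
from h import *
print(delta((.65,-.22,.30),ori(-11,0)))
E
```

```text
(array([-247.4, -291.5,    2.6]), array([ 0.   , -0.   , -0.106]))
```

Call:
apply_moves:
  deltas:
    - [[-247,-291,2],[0,0,-0.106],1]
    - [[-247,-291,2],[0,0,-0.106],1]
    - [[-247,-291,2],[0,0,-0.106],1]
    - [[-247,-291,2],[0,0,-0.106],1]
    - [[-247,-291,2],[0,0,-0.106],1]
    - [[-247,-291,2],[0,0,-0.106],1]
    - [[-247,-291,2],[0,0,-0.106],1]
    - [[-247,-291,2],[0,0,-0.106],1]
    - [[-247,-291,2],[0,0,-0.106],1]
    - [[-247,-291,2],[0,0,-0.106],1]
    - [[-247,-291,2],[0,0,-0.106],1]

```text
clock: 2.7
tool_pos: [0.6499, -0.2185, 0.3013]
eef_rot: [0.096, 0.995, 0.0, 0.0]
force: [-0.2, -0.1, -0.5]
finger_gap: 0.0878
gripper_force: 0.0
```

Run:
```python
from h import *
im,i=snap("wrist","w2"); s=ctrl.sense(); print(s["clock"],s["tool_pos"],s["joint_positions"])
cv2.imwrite("pics/w2b.png",cv2.resize(im[:,:,::-1],(800,600)))
```

```text
2.75 [ 0.64985454 -0.21852824  0.30152959] [-3.74134918e-01  3.30738471e-01  9.59970916e-01  3.44922657e-04
  1.84997908e+00 -1.75360376e+00]
```

View pics/w2b.png

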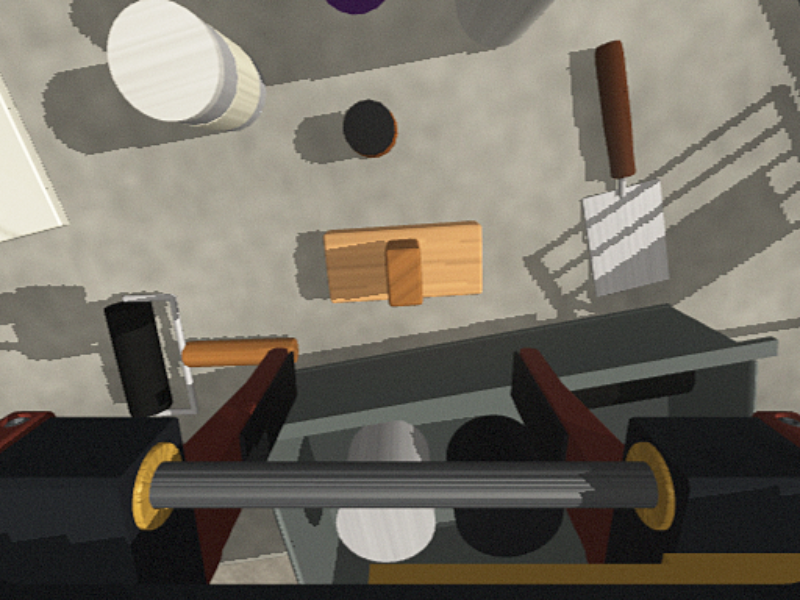

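Wrist view (800 scale): block base top corners ≈(325,231),(480,222),(482,292),(332,302), grip top ≈(404,274); tin lid centre (167,60), jar (370,128); knife and roller clear of the fingers.

Run:
```python
from h import *
np.set_printoptions(precision=4,suppress=True)
im,W=load("w2");S=load("side0")[1];C=load("scene0")[1]
h=cv2.cvtColor(im,cv2.COLOR_RGB2HSV); m=cv2.inRange(h,(8,90,90),(20,255,255)); m[:130]=0;m[205:]=0;m[:,:200]=0
n,l,st,ce=cv2.connectedComponentsWithStats(m);k=1+st[1:,4].argmax();print(st[k])
g=cv2.bilateralFilter(im,5,40,5)
for u in(230,290): print("col",u,[tuple(g[v,u]) for v in range(138,156)][:18])
print("gripcol",[(v,int(g[v,258].sum())) for v in range(148,162)],[(v,int(g[v,258].sum())) for v in range(188,200)])
print("griprow",[(u,int(g[175,u].sum())) for u in range(242,275)])
B=[onz(W,a*.64,b*.64,.025) for a,b in [(325,233),(480,225),(482,292),(332,302)]]
print(np.array(B),np.mean(B,0),[np.linalg.norm(B[i]-B[i-1]) for i in range(4)])
d=B[1]-B[0];e=B[2]-B[3];print([np.degrees(np.arctan2(-v[0],v[1])) for v in(d,e)])
G=[onz(W,a*.64,b*.64,.07) for a,b in [(387,244),(419,243),(422,304),(389,306)]]
print(np.array(G),np.mean(G,0),[np.linalg.norm(G[i]-G[i-1]) for i in range(4)])
print("grip tri",tri([ray(W,404.5*.64,274.5*.64),ray(S,306,242.5)]))
```

```text
[ 207  141  102   55 4749]
col 230 [(np.uint8(161), np.uint8(156), np.uint8(141)), (np.uint8(162), np.uint8(157), np.uint8(143)), (np.uint8(164), np.uint8(158), np.uint8(144)), (np.uint8(165), np.uint8(159), np.uint8(143)), (np.uint8(165), np.uint8(159), np.uint8(144)), (np.uint8(166), np.uint8(160), np.uint8(146)), (np.uint8(168), np.uint8(163), np.uint8(150)), (np.uint8(171), np.uint8(166), np.uint8(154)), (np.uint8(122), np.uint8(91), np.uint8(61)), (np.uint8(119), np.uint8(87), np.uint8(57)), (np.uint8(167), np.uint8(122), np.uint8(76)), (np.uint8(201), np.uint8(150), np.uint8(94)), (np.uint8(207), np.uint8(155), np.uint8(97)), (np.uint8(209), np.uint8(156), np.uint8(98)), (np.uint8(208), np.uint8(156), np.uint8(98)), (np.uint8(209), np.uint8(156), np.uint8(98)), (np.uint8(211), np.uint8(158), np.uint8(99)), (np.uint8(223), np.uint8(169), np.uint8(106))]
col 290 [(np.uint8(174), np.uint8(168), np.uint8(153)), (np.uint8(174), np.uint8(169), np.uint8(154)), (np.uint8(175), np.uint8(170), np.uint8(157)), (np.uint8(176), np.uint8(173), np.uint8(160)), (np.uint8(132), np.uint8(100), n
[... 1370 characters left out ...]
025 ]
 [ 0.6291 -0.1522  0.025 ]
 [ 0.6851 -0.1584  0.025 ]
 [ 0.6697 -0.2847  0.025 ]] [ 0.6489 -0.2179  0.025 ] [np.float64(0.05869361773823081), np.float64(0.12545333168786388), np.float64(0.056415938486047444), np.float64(0.12727517830449475)]
[np.float64(-8.013923594693399), np.float64(-6.977342591780689)]
[[ 0.6225 -0.2257  0.07  ]
 [ 0.6261 -0.2032  0.07  ]
 [ 0.6715 -0.2092  0.07  ]
 [ 0.6683 -0.2336  0.07  ]] [ 0.6471 -0.2179  0.07  ] [np.float64(0.04653249652115682), np.float64(0.022843895622034382), np.float64(0.04575801414091656), np.float64(0.024608238802304207)]
grip tri (array([ 0.6479, -0.2179,  0.0637]), [np.float64(0.000403017977271167), np.float64(0.00040301797727095734)])
```

Run:
```python
from h import *
for z in (.18,.052):
    print(delta(*grasp((.648,-.218,z),-7.5,35)))
```

```text
(array([36.9, -2. , 71.5]), array([-0.018, -0.61 , -0.058]))
(array([ 37. ,  -2. , 199.5]), array([-0.018, -0.61 , -0.058]))
```

Call:
apply_moves:
  deltas:
    - [[37,-2,71],[-0.018,-0.61,-0.058],0.5]
    - [[37,-2,71],[-0.018,-0.61,-0.058],0.5]
    - [[37,-2,71],[-0.018,-0.61,-0.058],0.5]
    - [[37,-2,71],[-0.018,-0.61,-0.058],0.5]
    - [[37,-2,71],[-0.018,-0.61,-0.058],0.5]
    - [[37,-2,71],[-0.018,-0.61,-0.058],0.5]
    - [[37,-2,71],[-0.018,-0.61,-0.058],0.5]
    - [[37,-2,71],[-0.018,-0.61,-0.058],0.5]
    - [[37,-2,100],[-0.018,-0.61,-0.058],0.5]
    - [[37,-2,130],[-0.018,-0.61,-0.058],0.5]
    - [[37,-2,155],[-0.018,-0.61,-0.058],0.5]
    - [[37,-2,175],[-0.018,-0.61,-0.058],0.5]
    - [[37,-2,190],[-0.018,-0.61,-0.058],0.5]
    - [[37,-2,199],[-0.018,-0.61,-0.058],0.5]
    - [[37,-2,199],[-0.018,-0.61,-0.058],0.5]
    - [[37,-2,199],[-0.018,-0.61,-0.058],0.5]
  force: 30

```text
clock: 4.35
tool_pos: [0.6137, -0.2158, 0.1027]
eef_rot: [0.064, 0.952, -0.02, 0.3]
force: [0.2, 0.8, 0.1]
finger_gap: 0.0657
gripper_force: 0.0
```

Run:
```python
from h import *
s=ctrl.sense();r=R.from_quat(s["eef_rot"]);print(s["tool_pos"],s["tool_pos"]+r.apply([0,0,.061]),s["force"],s["finger_gap"],ctrl.sense()["joint_positions"])
print(r.inv().apply([0,0,100]))
```

```text
[ 0.61373488 -0.21576706  0.10273498] [ 0.64843095 -0.22047142  0.05278448] [0.20668105 0.75537248 0.14338719] 0.06573498186671176 [-0.46855961 -0.07893731  1.84864378  0.26405704  0.80456283 -2.0338204 ]
[-5.73992121e+01 -5.85726891e-02 -8.18860612e+01]
```

Call:
apply_moves:
  deltas:
    - [[0,0,0],[0,0,0],-1]
    - [[0,0,0],[0,0,0],-1]
    - [[0,0,0],[0,0,0],-1]
    - [[0,0,0],[0,0,0],-1]
    - [[0,0,0],[0,0,0],-1]
    - [[0,0,0],[0,0,0],-1]
    - [[0,0,0],[0,0,0],-1]
    - [[-11,0,-16],[0,0,0],-1]
    - [[-28,0,-41],[0,0,0],-1]
    - [[-46,0,-66],[0,0,0],-1]
    - [[-70,0,-100],[0,0,0],-1]
    - [[-86,0,-123],[0,0,0],-1]
    - [[-86,0,-123],[0,0,0],-1]
  force: 35

```text
clock: 5.65
tool_pos: [0.6143, -0.2163, 0.2577]
eef_rot: [0.063, 0.95, -0.022, 0.304]
force: [0.7, 0.5, -1.9]
finger_gap: 0.0256
gripper_force: 35.0
```

Run:
```python
from h import *
f=np.array([.6459,.2673]);t=np.array([.9026,.4305])
for d,z in((-.16,.20),(-.1,.13),(0,.11),(0,.0605)):
    p=f+d*t
    print(delta(*grasp((*p,z),25.5,35)))
im,i=snap("wrist","w3");cv2.imwrite("pics/w3b.png",im[:,:,::-1])
```

```text
(array([ 163.9,  376.7, -108.7]), array([-0.337,  0.006, -0.471]))
(array([163.5, 409.8, -22.6]), array([-0.337,  0.006, -0.471]))
(array([106.8, 464.6,  42.1]), array([-0.337,  0.006, -0.471]))
(array([135.5, 464.8,  82.4]), array([-0.337,  0.006, -0.471]))
```

View pics/w3b.png

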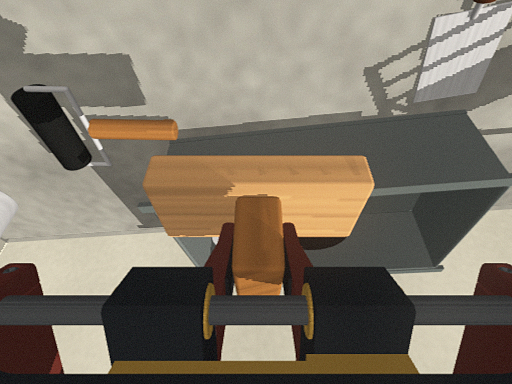

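Block held by its grip (gap 25.6 mm), level, and clear of the tool box. Carry to the tray from the robot's side.

Call:
apply_moves:
  deltas:
    - [[20,40,-15],[0,0,0],-1]
    - [[164,377,-109],[-0.337,0.006,-0.471],-1]
    - [[164,377,-109],[-0.337,0.006,-0.471],-1]
    - [[164,377,-109],[-0.337,0.006,-0.471],-1]
    - [[164,377,-109],[-0.337,0.006,-0.471],-1]
    - [[164,377,-109],[-0.337,0.006,-0.471],-1]
    - [[164,377,-109],[-0.337,0.006,-0.471],-1]
    - [[164,377,-109],[-0.337,0.006,-0.471],-1]
    - [[164,377,-109],[-0.337,0.006,-0.471],-1]
    - [[164,377,-109],[-0.337,0.006,-0.471],-1]
    - [[164,377,-109],[-0.337,0.006,-0.471],-1]
    - [[164,377,-109],[-0.337,0.006,-0.471],-1]
    - [[164,377,-109],[-0.337,0.006,-0.471],-1]

```text
clock: 7.0
tool_pos: [0.4688, 0.1831, 0.2459]
eef_rot: [-0.209, 0.932, 0.069, 0.29]
force: [-0.1, 0.5, -2.1]
finger_gap: 0.0257
gripper_force: 35.0
```

Run:
```python
from h import *
np.set_printoptions(precision=4,suppress=True)
f=np.array([.6459,.2673]);t=np.array([.9026,.4305])
for d,z in((-.1,.13),(-.05,.115),(0,.11),(0,.07),(0,.0595)):
    p=f+d*t
    print(delta(*grasp((*p,z),25.5,35)))
s=ctrl.sense();print(s["tool_pos"],s["joint_positions"])
a,_=snap("side","s4");b,_=snap("scene","c4");w,_=snap("wrist","w4")
z=lambda im,x,y,ww,h,o:cv2.resize(im[y:y+h,x:x+ww,::-1],o,interpolation=cv2.INTER_CUBIC)
cv2.imwrite("pics/z4.png",np.vstack([np.hstack([z(a,160,70,160,120,(400,300)),z(b,270,120,160,120,(400,300))]),np.hstack([z(w,0,0,512,384,(400,300)),np.zeros((300,400,3),np.uint8)])]))
```

```text
(array([-12.8,  -0.6,  88.9]), array([ 0.005, -0.006, -0.006]))
(array([-45.5,  -0.6, 129.7]), array([ 0.005, -0.006, -0.006]))
(array([-83.8,  -0.5, 162.2]), array([ 0.005, -0.006, -0.006]))
(array([-61. ,  -0.8, 195.1]), array([ 0.005, -0.006, -0.006]))
(array([-55.1,  -0.9, 203.8]), array([ 0.005, -0.006, -0.006]))
[0.4688 0.1831 0.2459] [ 0.2399 -0.6233  2.0086  0.1316  1.1657 -1.7866]
```

View pics/z4.png

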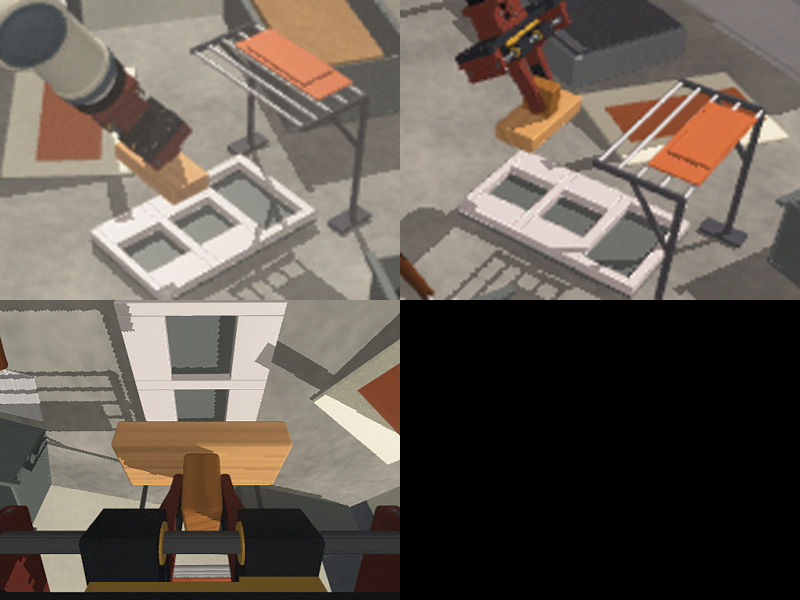

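Block hangs level and parallel to the tray, on its centre line, with the rack ahead. Enter low.

Run:
```python
from h import *
f=np.array([.6459,.2673]);t=np.array([.9026,.4305])
for d,z in((-.13,.12),(-.08,.09),(-.04,.088),(0,.088),(0,.075),(0,.066),(0,.059)):
    p=f+d*t
    print(delta(*grasp((*p,z),25.5,35))[0])
```

```text
[18.2 -1.  80.7]
[ -5.8  -1.1 133.9]
[-37.5  -1.1 158.3]
[-70.4  -1.  181.1]
[-63.   -1.1 191.7]
[-57.9  -1.2 199.1]
[-53.9  -1.2 204.9]
```

Call:
apply_moves:
  deltas:
    - [[9,0,40],[0.005,-0.006,-0.006],-1]
    - [[18,-1,81],[0.005,-0.006,-0.006],-1]
    - [[6,-1,108],[0.005,-0.006,-0.006],-1]
    - [[-6,-1,134],[0.005,-0.006,-0.006],-1]
    - [[-22,-1,146],[0.005,-0.006,-0.006],-1]
    - [[-38,-1,158],[0.005,-0.006,-0.006],-1]
    - [[-54,-1,170],[0.005,-0.006,-0.006],-1]
    - [[-70,-1,181],[0.005,-0.006,-0.006],-1]
    - [[-70,-1,181],[0.005,-0.006,-0.006],-1]
    - [[-70,-1,181],[0.005,-0.006,-0.006],-1]

```text
clock: 8.15
tool_pos: [0.6134, 0.2528, 0.1375]
eef_rot: [-0.211, 0.93, 0.067, 0.293]
force: [-0.6, -1.2, -2.4]
finger_gap: 0.0258
gripper_force: 35.0
```

Run:
```python
from h import *
f=np.array([.6459,.2673]);t=np.array([.9026,.4305])
for z in(.075,.066,.059): print(delta(*grasp((*f,z),25.5,35)))
a,_=snap("side","s5");b,_=snap("scene","c5")
z=lambda im,x,y,ww,h,o:cv2.resize(im[y:y+h,x:x+ww,::-1],o,interpolation=cv2.INTER_CUBIC)
cv2.imwrite("pics/z5.png",np.hstack([z(a,200,70,120,120,(400,400)),z(b,300,130,120,120,(400,400))]))
```

```text
(array([ 6.7, -0.9, 10.6]), array([ 0.001, -0.   ,  0.001]))
(array([11.9, -0.9, 18. ]), array([ 0.001, -0.   ,  0.001]))
(array([15.9, -0.9, 23.7]), array([ 0.001, -0.   ,  0.001]))
```

View pics/z5.png

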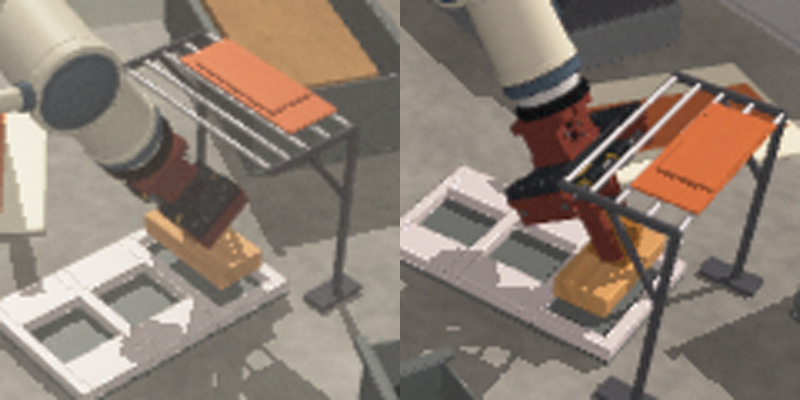

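Block hovers over the far pocket, aligned, gripper clear of the rack. Lower gently.

Call:
apply_moves:
  deltas:
    - [[3,0,5],[0,0,0],-1]
    - [[7,-1,10],[0,0,0],-1]
    - [[9,-1,14],[0,0,0],-1]
    - [[11,-1,17],[0,0,0],-1]
    - [[12,-1,19],[0,0,0],-1]
    - [[13,-1,20],[0,0,0],-1]
    - [[14,-1,21],[0,0,0],-1]
    - [[14,-1,21],[0,0,0],-1]

```text
clock: 9.05
tool_pos: [0.6144, 0.2528, 0.1127]
eef_rot: [-0.211, 0.93, 0.067, 0.294]
force: [-0.5, 0.5, -2.5]
finger_gap: 0.0263
gripper_force: 35.0
```

Call:
apply_moves:
  deltas:
    - [[0.6,0,0.8],[0,0,0],-1]
    - [[1.1,0,1.6],[0,0,0],-1]
    - [[1.7,0,2.4],[0,0,0],-1]
    - [[1.7,0,2.4],[0,0,0],-1]

```text
clock: 9.45
tool_pos: [0.6143, 0.2527, 0.1097]
eef_rot: [-0.211, 0.93, 0.067, 0.294]
force: [0.3, -0.0, -3.7]
finger_gap: 0.0258
gripper_force: 35.0
```

Call:
apply_moves:
  deltas:
    - [[0.3,0,0.4],[0,0,0],-1]
    - [[0.6,0,0.8],[0,0,0],-1]
    - [[0.6,0,0.8],[0,0,0],-1]

```text
clock: 9.75
tool_pos: [0.6143, 0.2527, 0.1088]
eef_rot: [-0.211, 0.93, 0.067, 0.294]
force: [-0.1, -0.7, -2.0]
finger_gap: 0.0258
gripper_force: 35.0
```

Call:
apply_moves:
  deltas:
    - [[0.3,0,0.4],[0,0,0],-1]
    - [[0.6,0,0.8],[0,0,0],-1]
    - [[0.6,0,0.8],[0,0,0],-1]

```text
clock: 10.05
tool_pos: [0.6144, 0.2527, 0.1079]
eef_rot: [-0.211, 0.93, 0.067, 0.294]
force: [0.2, 1.0, -2.2]
finger_gap: 0.0258
gripper_force: 35.0
```

Call:
apply_moves:
  deltas:
    - [[0.3,0,0.4],[0,0,0],-1]
    - [[0.6,0,0.8],[0,0,0],-1]
    - [[0.9,0,1.2],[0,0,0],-1]
    - [[1.2,0,1.6],[0,0,0],-1]
    - [[1.2,0,1.6],[0,0,0],-1]

```text
clock: 10.55
tool_pos: [0.6149, 0.2529, 0.1078]
eef_rot: [-0.211, 0.929, 0.067, 0.295]
force: [-3.4, -2.1, 6.2]
finger_gap: 0.0261
gripper_force: 35.0
```

Call:
apply_moves:
  deltas:
    - [[-0.6,0,-0.8],[0,0,0],-1]
    - [[-0.6,0,-0.8],[0,0,0],0.4]
    - [[-0.6,0,-0.8],[0,0,0],0.4]
    - [[-0.6,0,-0.8],[0,0,0],0.4]
    - [[-0.6,0,-0.8],[0,0,0],0.4]
    - [[-0.6,0,-0.8],[0,0,0],0.4]
    - [[0,0,-15],[0,0,0],0.4]
    - [[0,0,-40],[0,0,0],0.4]
    - [[0,0,-80],[0,0,0],0.4]
    - [[0,0,-120],[0,0,0],1]
    - [[0,0,-160],[0,0,0],1]
    - [[0,0,-180],[0,0,0],1]
    - [[0,0,-180],[0,0,0],1]

```text
clock: 11.85
tool_pos: [0.5213, 0.2079, 0.2581]
eef_rot: [-0.211, 0.929, 0.067, 0.298]
force: [0.6, -0.1, 0.6]
finger_gap: 0.087
gripper_force: 0.0
```

Run:
```python
from h import *
np.set_printoptions(precision=4,suppress=True)
# predicted block outline check
im,W=snap("wrist","w6");a,_=snap("side","s6");b,_=snap("scene","c6")
f=np.array([.6459,.2673]);t=np.array([.9026,.4305]);n=np.array([-.4305,.9026])
o=im.copy()
for x,y,z in [(22,13,76),(22,-13,76),(-22,13,76),(-22,-13,76),(-30,65,31),(-30,-65,31),(-36,71,22),(-36,-71,22)]:
    p=f+x/1000*t+y/1000*n; q=proj(W,(*p,z/1000)); cv2.circle(o,tuple(int(round(v)) for v in q),2,(0,255,0),-1)
z=lambda im,x,y,ww,h,o:cv2.resize(im[y:y+h,x:x+ww,::-1],o,interpolation=cv2.INTER_CUBIC)
cv2.imwrite("pics/z6.png",np.vstack([np.hstack([z(a,200,70,120,90,(400,300)),z(b,300,130,120,90,(400,300))]),np.hstack([z(im,128,50,256,192,(400,300)),z(o,128,50,256,192,(400,300))])]))
# tin: scan with earlier w2 lid
print(delta((.47,-.31,.30),ori(-35,0)))
```

```text
(array([ 193.4, -445. , -194.5]), array([0.323, 0.551, 1.024]))
```

View pics/z6.png

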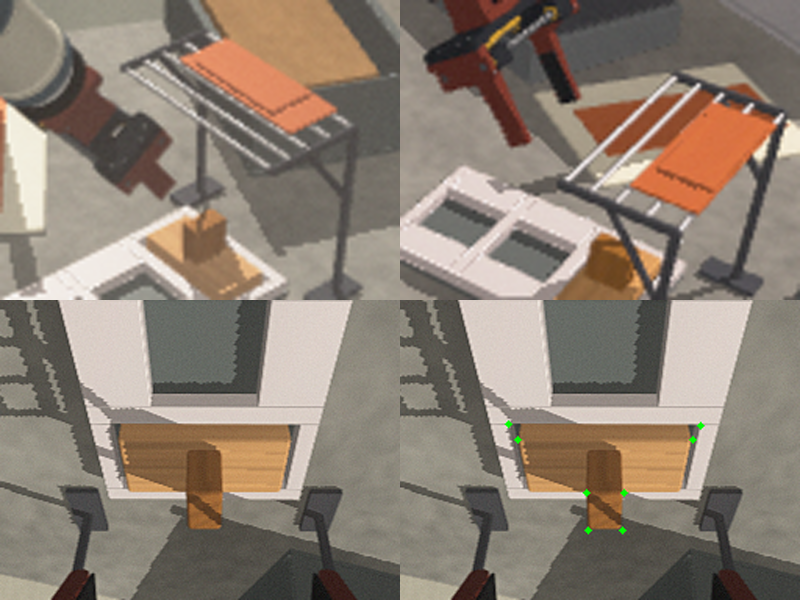

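Block lies flat in the far pocket, aligned with it; pocket prediction agrees. Next the tin.

Run:
```python
from h import *
print(delta((.50,-.335,.31),ori(-35,0)))
```

```text
(array([ 174.4, -480.5, -193.4]), array([0.323, 0.551, 1.024]))
```

Call:
apply_moves:
  deltas:
    - [[174,-480,-193],[0.323,0.551,1.024],1]
    - [[174,-480,-193],[0.323,0.551,1.024],1]
    - [[174,-480,-193],[0.323,0.551,1.024],1]
    - [[174,-480,-193],[0.323,0.551,1.024],1]
    - [[174,-480,-193],[0.323,0.551,1.024],1]
    - [[174,-480,-193],[0.323,0.551,1.024],1]
    - [[174,-480,-193],[0.323,0.551,1.024],1]
    - [[174,-480,-193],[0.323,0.551,1.024],1]
    - [[174,-480,-193],[0.323,0.551,1.024],1]
    - [[174,-480,-193],[0.323,0.551,1.024],1]
    - [[174,-480,-193],[0.323,0.551,1.024],1]
    - [[174,-480,-193],[0.323,0.551,1.024],1]
    - [[174,-480,-193],[0.323,0.551,1.024],1]
    - [[174,-480,-193],[0.323,0.551,1.024],1]
    - [[174,-480,-193],[0.323,0.551,1.024],1]

```text
clock: 13.5
tool_pos: [0.5007, -0.333, 0.3107]
eef_rot: [0.3, 0.954, 0.001, 0.001]
force: [-0.5, -0.1, 0.1]
finger_gap: 0.0878
gripper_force: 0.0
```

Run:
```python
from h import *
np.set_printoptions(precision=4,suppress=True)
im,W=snap("wrist","w7")
print(ctrl.sense()["tool_pos"],"pred lid px",proj(W,(.4889,-.3271,.095)))
h=cv2.cvtColor(im,cv2.COLOR_RGB2HSV); m=cv2.inRange(h,(0,0,185),(180,45,255)); m[250:]=0
m=cv2.morphologyEx(m,cv2.MORPH_OPEN,np.ones((5,5)))
n,l,st,ce=cv2.connectedComponentsWithStats(m)
for k in range(1,n):
    if st[k,4]>300:
        c=max(cv2.findContours((l==k).astype(np.uint8),0,1)[0],key=len); e=cv2.fitEllipse(cv2.convexHull(c)); p=onz(W,*e[0],.095)
        print(st[k],e,p,tri([ray(W,*e[0]),ray(load("side0")[1],262.5,277.5),ray(load("scene0")[1],179.2,222.8)]))
# flask cap in w1
```

```text
[ 0.5006 -0.333   0.3111] pred lid px [256.4739 169.9241]
[456   8  56  42 844] ((484.6786193847656, 31.123380661010742), (22.651599884033203, 69.6267318725586), 54.689300537109375) [ 0.5024 -0.0754  0.095 ] (array([ 0.4905, -0.2804,  0.1546]), [np.float64(0.13359766861119973), np.float64(0.06814325097535), np.float64(0.0691475050250151)])
[    0   122   168   128 11507] ((87.25196075439453, 201.06268310546875), (157.01341247558594, 179.30458068847656), 55.91758346557617) [ 0.4102 -0.5015  0.095 ] (array([ 0.4697, -0.3759,  0.1627]), [np.float64(0.0805202497950651), np.float64(0.009227087916498495), np.float64(0.07676577094696375)])
[ 224  142   59   58 2722] ((253.082763671875, 170.2522430419922), (58.39785385131836, 59.114662170410156), 80.83116912841797) [ 0.4871 -0.3303  0.095 ] (array([ 0.4881, -0.3283,  0.0966]), [np.float64(0.0022048297941675067), np.float64(0.0037250563868778523), np.float64(0.002889312718161742)])
[  0 165  26  26 439] ((12.890885353088379, 179.35374450683594), (18.39455223083496, 33.48509979248047), 42.4807243347168) [ 0.3462 -0.5497  0.095 ] (array([ 0.4605, -0.3783,  0.1828]), [np.float64(0.10126128274562254), np.float64(0.01043508956602132), np.float64(0.09570435562005761)])
```

Run:
```python
from h import *
print(delta(*grasp((.487,-.330,.07),-35,0)))
```

```text
(array([ 13.1,  -5.6, 180. ]), array([0.002, 0.001, 0.002]))
```

Call:
apply_moves:
  deltas:
    - [[13,-6,30],[0,0,0],1]
    - [[13,-6,70],[0,0,0],1]
    - [[13,-6,100],[0,0,0],1]
    - [[13,-6,130],[0,0,0],1]
    - [[13,-6,155],[0,0,0],1]
    - [[13,-6,170],[0,0,0],1]
    - [[13,-6,180],[0,0,0],1]
    - [[13,-6,180],[0,0,0],1]
    - [[13,-6,180],[0,0,0],1]
  force: 40

```text
clock: 14.45
tool_pos: [0.487, -0.3319, 0.1326]
eef_rot: [0.301, 0.954, 0.0, 0.002]
force: [0.8, 0.0, 0.1]
finger_gap: 0.0878
gripper_force: 0.0
```

Call:
apply_moves:
  deltas:
    - [[0,0,0],[0,0,0],0.4]
    - [[0,0,0],[0,0,0],0.4]
    - [[0,0,0],[0,0,0],-1]
    - [[0,0,0],[0,0,0],-1]
    - [[0,0,0],[0,0,0],-1]
    - [[0,0,0],[0,0,0],-1]

```text
clock: 15.05
tool_pos: [0.487, -0.3316, 0.132]
eef_rot: [0.301, 0.954, 0.001, 0.002]
force: [1.6, 2.4, 3.8]
finger_gap: 0.0626
gripper_force: 40.0
```

Run:
```python
from h import *
s=ctrl.sense();print(s["tool_pos"],s["finger_gap"],s["gripper_force"],s["force"])
```

```text
[ 0.48697525 -0.33161653  0.13198442] 0.06260269128774777 40.00067710876465 [1.61595965 2.35792279 3.7536044 ]
```

Call:
apply_moves:
  deltas:
    - [[0,0,-10],[0,0,0],-1]
    - [[0,0,-30],[0,0,0],-1]
    - [[0,0,-60],[0,0,0],-1]
    - [[0,0,-100],[0,0,0],-1]
    - [[0,0,-140],[0,0,0],-1]
    - [[0,0,-180],[0,0,0],-1]
    - [[0,0,-205],[0,0,0],-1]
    - [[0,0,-205],[0,0,0],-1]

```text
clock: 15.85
tool_pos: [0.4861, -0.3325, 0.3408]
eef_rot: [0.301, 0.954, -0.001, 0.004]
force: [0.1, -0.2, -3.4]
finger_gap: 0.0627
gripper_force: 40.0
```

Run:
```python
from h import *
s=ctrl.sense();print(s["tool_pos"],s["force"])
for p in ((.52,.14,.335),(.5647,.2286,.335)):
  print(delta(p,ori(25.5,0)))
```

```text
[ 0.48611416 -0.33245115  0.34083518] [ 0.08088756 -0.21444413 -3.35935097]
(array([243.7, 406.2,   3.9]), array([-0.004,  0.008, -1.057]))
(array([258. , 504.4,   3.9]), array([-0.004,  0.008, -1.057]))
```

Call:
apply_moves:
  deltas:
    - [[20,35,0],[0,0,-0.06],-1]
    - [[244,406,4],[-0.004,0.008,-1.057],-1]
    - [[244,406,4],[-0.004,0.008,-1.057],-1]
    - [[244,406,4],[-0.004,0.008,-1.057],-1]
    - [[244,406,4],[-0.004,0.008,-1.057],-1]
    - [[244,406,4],[-0.004,0.008,-1.057],-1]
    - [[244,406,4],[-0.004,0.008,-1.057],-1]
    - [[244,406,4],[-0.004,0.008,-1.057],-1]
    - [[244,406,4],[-0.004,0.008,-1.057],-1]
    - [[244,406,4],[-0.004,0.008,-1.057],-1]
    - [[244,406,4],[-0.004,0.008,-1.057],-1]
    - [[244,406,4],[-0.004,0.008,-1.057],-1]
    - [[251,455,4],[-0.004,0.008,-1.057],-1]
    - [[258,504,4],[-0.004,0.008,-1.057],-1]
    - [[258,504,4],[-0.004,0.008,-1.057],-1]
    - [[258,504,4],[-0.004,0.008,-1.057],-1]

```text
clock: 17.45
tool_pos: [0.5646, 0.2281, 0.3299]
eef_rot: [-0.221, 0.975, 0.002, -0.004]
force: [0.2, -1.0, -3.8]
finger_gap: 0.0628
gripper_force: 40.0
```

Run:
```python
from h import *
s=ctrl.sense();print(s["tool_pos"],s["clock"])
for z in (.17,.139):
  print(delta((.5647,.2286,z),ori(25.5,0)))
im,W=snap("wrist","w8")
# near pocket rim check: grey floor vs white
q=[proj(W,(.4835+a*.9026-b*.4305,.1899+a*.4305+b*.9026,.022)) for a in(-.038,.038) for b in(-.038,.038)]; print(np.round(q,1))
g=cv2.cvtColor(im,cv2.COLOR_RGB2GRAY)
c=proj(W,(.4835,.1899,.022)).astype(int);print(c); print("row",list(zip(range(c[0]-60,c[0]+60,2),g[c[1],c[0]-60:c[0]+60:2].tolist()))); print("col",list(zip(range(c[1]-60,c[1]+60,2),g[max(c[1]-60,0):c[1]+60:2,c[0]].tolist())))
```

```text
[0.56458418 0.22810598 0.32990577] 17.45
(array([ -1.5,  -0.6, 159.9]), array([ 0.006, -0.007, -0.   ]))
(array([ -1.7,  -0.8, 190.9]), array([ 0.006, -0.007, -0.   ]))
[[227.8  68.4]
 [287.4  68.4]
 [229.5 129.3]
 [285.7 129.3]]
[257  99]
row [(197, 206), (199, 205), (201, 205), (203, 204), (205, 208), (207, 203), (209, 203), (211, 203), (213, 204), (215, 202), (217, 207), (219, 204), (221, 206), (223, 205), (225, 206), (227, 214), (229, 144), (231, 96), (233, 100), (235, 99), (237, 102), (239, 96), (241, 105), (243, 103), (245, 102), (247, 96), (249, 99), (251, 104), (253, 106), (255, 100), (257, 98), (259, 99), (261, 102), (263, 102), (265, 103), (267, 105), (269, 101), (271, 106), (273, 87), (275, 70), (277, 72), (279, 69), (281, 68), (283, 70), (285, 77), (287, 182), (289, 202), (291, 201), (293, 206), (295, 203), (297, 202), (299, 206), (301, 204), (303, 206), (305, 201), (307, 202), (309, 207), (311, 176), (313, 133), (315, 132)]
col [(39, 138), (41, 133), (43, 130), (45, 136), (47, 135), (49, 137), (51, 80), (53, 85), (55, 84), (57, 81), (59, 200), (61, 204), (63, 206), (65, 204), (67, 206), (69, 120), (71, 103), (73, 105), (75, 104), (77, 101), (79, 102), (81, 107), (83, 101), (85, 108), (87, 100), (89, 105), (91, 100), (93, 104), (95, 100), (97, 104), (99, 98), (101, 98), (103, 104), (105, 102), (107, 99), (109, 103), (111, 104), (113, 104), (115, 102), (117, 105), (119, 100), (121, 101), (123, 73), (125, 69), (127, 68), (129, 77), (131, 207), (133, 200), (135, 202), (137, 201), (139, 223), (141, 93), (143, 101), (145, 99), (147, 95), (149, 97), (151, 104), (153, 99), (155, 98), (157, 99)]
```

Tray prediction matches the rim within a pixel. Lower the tin.

Call:
apply_moves:
  deltas:
    - [[-2,-1,30],[0.006,-0.007,0],-1]
    - [[-2,-1,70],[0.006,-0.007,0],-1]
    - [[-2,-1,110],[0.006,-0.007,0],-1]
    - [[-2,-1,140],[0.006,-0.007,0],-1]
    - [[-2,-1,160],[0.006,-0.007,0],-1]
    - [[-2,-1,172],[0.006,-0.007,0],-1]
    - [[-2,-1,180],[0.006,-0.007,0],-1]
    - [[-2,-1,185],[0.006,-0.007,0],-1]
    - [[-2,-1,187],[0.006,-0.007,0],-1]
    - [[-2,-1,188],[0.006,-0.007,0],-1]
    - [[-2,-1,188],[0.006,-0.007,0],-1]

```text
clock: 18.6
tool_pos: [0.5657, 0.2299, 0.1454]
eef_rot: [-0.221, 0.975, 0.001, 0.003]
force: [-0.1, 0.1, -4.2]
finger_gap: 0.0625
gripper_force: 40.0
```

Call:
apply_moves:
  deltas:
    - [[0,0,1],[0,0,0],-1]
    - [[0,0,2],[0,0,0],-1]
    - [[0,0,3],[0,0,0],-1]
    - [[0,0,3],[0,0,0],-1]

```text
clock: 19.0
tool_pos: [0.5653, 0.2298, 0.1413]
eef_rot: [-0.221, 0.975, 0.001, 0.002]
force: [0.2, -0.6, -4.1]
finger_gap: 0.0625
gripper_force: 40.0
```

Call:
apply_moves:
  deltas:
    - [[0,0,1],[0,0,0],-1]
    - [[0,0,2],[0,0,0],-1]
    - [[0,0,3],[0,0,0],-1]
    - [[0,0,3],[0,0,0],-1]

```text
clock: 19.4
tool_pos: [0.5652, 0.2298, 0.1383]
eef_rot: [-0.221, 0.975, 0.001, 0.002]
force: [0.3, 0.2, -4.1]
finger_gap: 0.0624
gripper_force: 40.0
```

Call:
apply_moves:
  deltas:
    - [[0,0,0.7],[0,0,0],-1]
    - [[0,0,1.4],[0,0,0],-1]
    - [[0,0,1.4],[0,0,0],-1]

```text
clock: 19.7
tool_pos: [0.5655, 0.2299, 0.138]
eef_rot: [-0.221, 0.975, 0.001, 0.002]
force: [-2.3, -0.7, 2.0]
finger_gap: 0.0628
gripper_force: 40.0
```

Call:
apply_moves:
  deltas:
    - [[0,0,-0.5],[0,0,0],-1]
    - [[0,0,-0.5],[0,0,0],1]
    - [[0,0,-0.5],[0,0,0],1]
    - [[0,0,-0.5],[0,0,0],1]
    - [[0,0,-0.5],[0,0,0],1]
    - [[0,0,-0.5],[0,0,0],1]
    - [[0,0,-15],[0,0,0],1]
    - [[0,0,-40],[0,0,0],1]
    - [[0,0,-80],[0,0,0],1]
    - [[0,0,-125],[0,0,0],1]
    - [[0,0,-170],[0,0,0],1]
    - [[0,0,-205],[0,0,0],1]
    - [[0,0,-220],[0,0,0],1]
    - [[0,0,-220],[0,0,0],1]

```text
clock: 21.1
tool_pos: [0.5647, 0.2294, 0.3622]
eef_rot: [-0.221, 0.975, 0.001, 0.006]
force: [0.4, 0.5, -0.2]
finger_gap: 0.0875
gripper_force: 0.0
```

Run:
```python
from h import *
np.set_printoptions(precision=4,suppress=True)
im,W=snap("wrist","w9");s=ctrl.sense();print(s["tool_pos"])
h=cv2.cvtColor(im,cv2.COLOR_RGB2HSV)
print("lid px pred",proj(W,(.5647,.2286,.101)))
# tin lid in side camera
S=ctrl.camera_info("side");a,_=snap("side","s9")
p=proj(S,(.5647,.2286,.101));print(p)
x,y=p.astype(int);x0=x-25;y0=y-25
m=cv2.inRange(cv2.cvtColor(a,cv2.COLOR_RGB2HSV)[y0:y+25,x0:x+25],(0,0,190),(180,60,255));n,l,st,ce=cv2.connectedComponentsWithStats(m)
print(st[1:],ce[1:]+[x0,y0])
print(delta((.50,-.12,.36),ori(0,0)), delta((.50,-.12,.36),ori(-15,0)))
```

```text
[0.5646 0.2294 0.3594]
lid px pred [258.2732 170.3162]
[241.9929 141.2579]
[[  0  16  43  34 411]
 [ 32  24   3   3   8]
 [ 35  34  11  16  82]
 [ 48  46   2   4   7]] [[232.3528 147.4769]
 [249.125  140.875 ]
 [255.4756 159.5976]
 [264.5714 163.7143]]
(array([ 208.8, -287.4,   -3.9]), array([0.001, 0.005, 0.446])) (array([ 208.8, -287.4,   -3.9]), array([0.002, 0.005, 0.707]))
```

Run:
```python
from h import *
im,W=load("w9")
g=cv2.medianBlur(cv2.cvtColor(im,cv2.COLOR_RGB2GRAY),3)
c=cv2.HoughCircles(g[110:240,190:330],cv2.HOUGH_GRADIENT,1.2,30,param1=80,param2=18,minRadius=22,maxRadius=40)
for u,v,r in c[0][:4]: print(u+190,v+110,r,onz(W,u+190,v+110,.101))
print(delta((.50,-.10,.36),ori(25.5,0)))
```

```text
259.0 169.4 25.72 [0.56326149 0.2289103  0.101     ]
243.4 204.20001 24.64 [0.61336021 0.23062216 0.101     ]
274.6 210.20001 27.28 [0.60344206 0.27061101 0.101     ]
227.8 159.8 25.96 [0.56888256 0.18918441 0.101     ]
(array([ 200.1, -269.3,   -3.8]), array([0.   , 0.005, 0.001]))
```

Tin centred in the mid pocket within ~2 mm. Now above the flask.

Call:
apply_moves:
  deltas:
    - [[200,-269,-4],[0,0.005,0],1]
    - [[200,-269,-4],[0,0.005,0],1]
    - [[200,-269,-4],[0,0.005,0],1]
    - [[200,-269,-4],[0,0.005,0],1]
    - [[200,-269,-4],[0,0.005,0],1]
    - [[200,-269,-4],[0,0.005,0],1]
    - [[200,-269,-4],[0,0.005,0],1]
    - [[200,-269,-4],[0,0.005,0],1]
    - [[200,-269,-4],[0,0.005,0],1]
    - [[200,-269,-4],[0,0.005,0],1]
    - [[200,-269,-4],[0,0.005,0],1]

```text
clock: 22.3
tool_pos: [0.5003, -0.0983, 0.3596]
eef_rot: [-0.222, 0.975, 0.0, -0.001]
force: [-0.1, -0.3, -0.2]
finger_gap: 0.0876
gripper_force: 0.0
```

Run:
```python
from h import *
np.set_printoptions(precision=4,suppress=True)
im,W=snap("wrist","w10");s=ctrl.sense();print(s["tool_pos"],"pred",proj(W,(.4692,-.1111,.165)))
h=cv2.cvtColor(im,cv2.COLOR_RGB2HSV); m=cv2.inRange(h,(0,0,0),(180,255,45)); m[235:]=0
m=cv2.morphologyEx(m,cv2.MORPH_OPEN,np.ones((3,3)))
n,l,st,ce=cv2.connectedComponentsWithStats(m)
for k in range(1,n):
    if st[k,4]>200:
        c=max(cv2.findContours((l==k).astype(np.uint8),0,1)[0],key=len); e=cv2.fitEllipse(c); print(st[k],np.round(e[0],1),np.round(e[1],1),onz(W,*e[0],.165),tri([ray(W,*e[0]),ray(load("side0")[1],236.5,203),ray(load("scene0")[1],239.2,184)]))
```

```text
[ 0.5003 -0.0984  0.3598] pred [260.6965 155.6053]
[ 308   43   35   38 1055] [324.9  61.8] [33.2 38.6] [ 0.3681 -0.0961  0.165 ] (array([ 0.4262, -0.1011,  0.1549]), [np.float64(0.05916197360719343), np.float64(0.0439372574092688), np.float64(0.022198153125866732)])
[ 162   48   37   38 1070] [179.9  66.4] [33.4 38.9] [ 0.428  -0.2119  0.165 ] (array([ 0.4593, -0.1556,  0.1973]), [np.float64(0.05525435629176684), np.float64(0.011022032811073125), np.float64(0.050675708524622866)])
[155 137  27  27 580] [168.1 150.1] [26.  26.6] [ 0.5035 -0.1951  0.165 ] (array([ 0.4857, -0.152 ,  0.2004]), [np.float64(0.03498678470595139), np.float64(0.0252505983331427), np.float64(0.03406630715430944)])
[243 138  30  32 579] [257.  153.4] [27.1 28.3] [ 0.4688 -0.1154  0.165 ] (array([ 0.4694, -0.1131,  0.1637]), [np.float64(0.002234701878765794), np.float64(0.002450367895929059), np.float64(0.0017874543542763808)])
```

Run:
```python
from h import *
print(delta(*grasp((.469,-.114,.12),25.5,0)))
```

```text
(array([ 34.8,  -0.7, 178.8]), array([ 0.001, -0.001,  0.003]))
```

Call:
apply_moves:
  deltas:
    - [[35,-1,30],[0,0,0],1]
    - [[35,-1,70],[0,0,0],1]
    - [[35,-1,100],[0,0,0],1]
    - [[35,-1,130],[0,0,0],1]
    - [[35,-1,155],[0,0,0],1]
    - [[35,-1,170],[0,0,0],1]
    - [[35,-1,178],[0,0,0],1]
    - [[35,-1,178],[0,0,0],1]
    - [[35,-1,178],[0,0,0],0.45]
    - [[35,-1,178],[0,0,0],0.45]
    - [[35,-1,178],[0,0,0],-1]
    - [[35,-1,178],[0,0,0],-1]
    - [[35,-1,178],[0,0,0],-1]
    - [[35,-1,178],[0,0,0],-1]

```text
clock: 23.75
tool_pos: [0.469, -0.1156, 0.183]
eef_rot: [-0.221, 0.975, -0.0, 0.0]
force: [-0.5, 2.3, 4.6]
finger_gap: 0.0612
gripper_force: 39.9
```

Call:
apply_moves:
  deltas:
    - [[0,0,-10],[0,0,0],-1]
    - [[0,0,-30],[0,0,0],-1]
    - [[0,0,-55],[0,0,0],-1]
    - [[0,0,-75],[0,0,0],-1]
    - [[0,0,-75],[0,0,0],-1]

```text
clock: 24.25
tool_pos: [0.4694, -0.1159, 0.26]
eef_rot: [-0.221, 0.975, -0.001, 0.001]
force: [0.2, 0.1, -3.9]
finger_gap: 0.0612
gripper_force: 39.9
```

Run:
```python
from h import *
for z in (.26,.194): print(delta((.4835,.1899,z),ori(25.5,0)))
print(ctrl.sense()["force"])
```

```text
(array([-144.5,  269.9,   -0.4]), array([-0.003,  0.002,  0.   ]))
(array([-144.3,  270.1,   65.6]), array([-0.003,  0.002,  0.   ]))
[ 0.20432603  0.07092855 -3.89991193]
```

Call:
apply_moves:
  deltas:
    - [[-11,20,0],[0,0,0],-1]
    - [[-30,55,0],[0,0,0],-1]
    - [[-144,270,0],[-0.003,0.002,0],-1]
    - [[-144,270,0],[-0.003,0.002,0],-1]
    - [[-144,270,0],[-0.003,0.002,0],-1]
    - [[-144,270,0],[-0.003,0.002,0],-1]
    - [[-144,270,0],[-0.003,0.002,0],-1]
    - [[-144,270,0],[-0.003,0.002,0],-1]
    - [[-144,270,0],[-0.003,0.002,0],-1]
    - [[-144,270,0],[-0.003,0.002,0],-1]

```text
clock: 25.25
tool_pos: [0.4822, 0.1891, 0.256]
eef_rot: [-0.221, 0.975, 0.001, -0.003]
force: [0.8, 0.5, -4.7]
finger_gap: 0.0615
gripper_force: 39.9
```

Run:
```python
from h import *
for z in (.194,): print(delta((.4835,.1899,z),ori(25.5,0)))
```

```text
(array([-1.8, -0. , 62. ]), array([ 0.003, -0.005, -0.   ]))
```

Call:
apply_moves:
  deltas:
    - [[-1,0,15],[0.003,-0.005,0],-1]
    - [[-1,0,30],[0.003,-0.005,0],-1]
    - [[-1,0,42],[0.003,-0.005,0],-1]
    - [[-1,0,52],[0.003,-0.005,0],-1]
    - [[-1,0,58],[0.003,-0.005,0],-1]
    - [[-1,0,61],[0.003,-0.005,0],-1]
    - [[-1,0,62],[0.003,-0.005,0],-1]
    - [[-1,0,62],[0.003,-0.005,0],-1]

```text
clock: 26.05
tool_pos: [0.4831, 0.1907, 0.1956]
eef_rot: [-0.221, 0.975, 0.0, 0.001]
force: [0.5, -0.1, -4.0]
finger_gap: 0.0616
gripper_force: 39.9
```

Call:
apply_moves:
  deltas:
    - [[0,0,1],[0,0,0],-1]
    - [[0,0,2],[0,0,0],-1]
    - [[0,0,3],[0,0,0],-1]
    - [[0,0,3],[0,0,0],-1]

```text
clock: 26.45
tool_pos: [0.483, 0.1907, 0.1921]
eef_rot: [-0.221, 0.975, 0.0, 0.001]
force: [0.9, 0.4, -3.8]
finger_gap: 0.0621
gripper_force: 39.9
```

Call:
apply_moves:
  deltas:
    - [[0,0,1],[0,0,0],-1]
    - [[0,0,2],[0,0,0],-1]
    - [[0,0,3],[0,0,0],-1]
    - [[0,0,3],[0,0,0],-1]

```text
clock: 26.85
tool_pos: [0.483, 0.1907, 0.1892]
eef_rot: [-0.221, 0.975, 0.0, 0.001]
force: [-0.6, -0.0, -3.5]
finger_gap: 0.0616
gripper_force: 39.9
```

Call:
apply_moves:
  deltas:
    - [[0,0,0.7],[0,0,0],-1]
    - [[0,0,1.4],[0,0,0],-1]
    - [[0,0,1.4],[0,0,0],-1]

```text
clock: 27.15
tool_pos: [0.4833, 0.1909, 0.1891]
eef_rot: [-0.221, 0.975, 0.001, 0.002]
force: [-1.2, -0.0, 4.3]
finger_gap: 0.0616
gripper_force: 39.9
```

Call:
apply_moves:
  deltas:
    - [[0,0,-0.7],[0,0,0],-1]
    - [[0,0,-0.7],[0,0,0],1]
    - [[0,0,-0.7],[0,0,0],1]
    - [[0,0,-0.7],[0,0,0],1]
    - [[0,0,-0.7],[0,0,0],1]
    - [[0,0,-0.7],[0,0,0],1]
    - [[0,0,-15],[0,0,0],1]
    - [[0,0,-40],[0,0,0],1]
    - [[0,0,-80],[0,0,0],1]
    - [[0,0,-125],[0,0,0],1]
    - [[0,0,-160],[0,0,0],1]
    - [[0,0,-170],[0,0,0],1]
    - [[0,0,-170],[0,0,0],1]

```text
clock: 28.45
tool_pos: [0.4829, 0.1905, 0.3604]
eef_rot: [-0.221, 0.975, 0.001, 0.003]
force: [0.1, -0.1, 0.5]
finger_gap: 0.0879
gripper_force: 0.0
```

Run:
```python
from h import *
im,_=snap("wrist","w11");a,_=snap("side","s11");b,_=snap("scene","c11")
z=lambda im,x,y,ww,h,o:cv2.resize(im[y:y+h,x:x+ww,::-1],o,interpolation=cv2.INTER_CUBIC)
cv2.imwrite("pics/z11.png",np.vstack([np.hstack([z(a,180,70,133,100,(400,300)),z(b,288,130,133,100,(400,300))]),np.hstack([z(im,64,0,384,288,(400,300)),z(a,180,90,240,180,(400,300))])]))
s=ctrl.sense();print(s["clock"],s["tool_pos"],s["gripper_force"])
```

```text
28.6 [0.4824992  0.19036185 0.35563323] 0.0
```

View pics/z11.png

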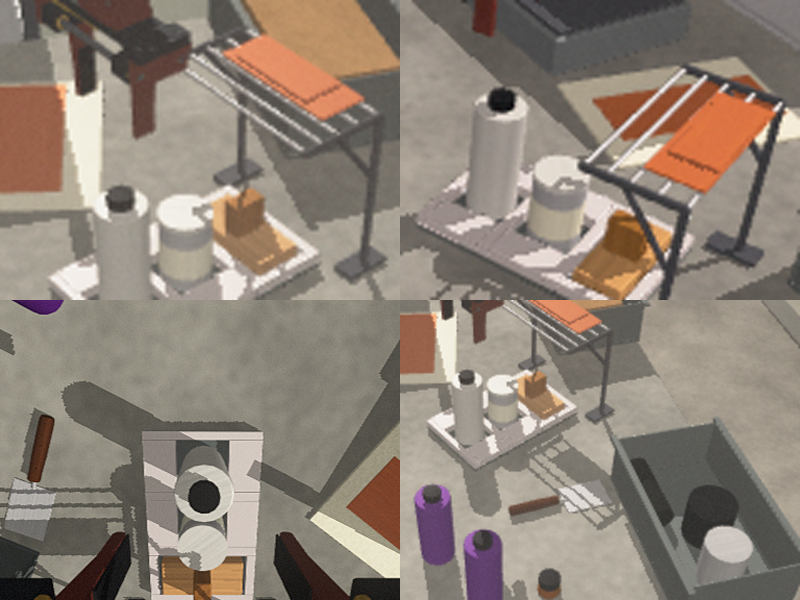

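All three parts stand upright in their pockets, the hand is clear, and the knife and jar are where they were.

```bash
python3 -c "
from plant import ctrl
print(ctrl.sign_off())"
```

```text
the job is handed in; nothing more can be done
None
```

The wiping block, ink tin and oil flask were set in the far, middle and near pockets in that order, each lowered onto the floor and let go, and the job was handed in at about 29 s; the last pictures show all three upright, but sign-off returned no verdict.

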